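# Snap the lid onto the wide parts tub

## Robot

A 6-joint arm with a two-finger parallel gripper is mounted at the origin on the work surface. World frame = base frame: x ahead of the robot, y to its left, z up, the work surface at z = 0. Lengths are in m, angles in rad, forces in N, time in s.
With the tool pointing down it reaches from about 0.375 to 0.825 m from the base axis. Payload 5.5 kg.
Tool frame: the origin (TCP) lies midway between the tips of the shut fingers; the grasp point (between the pads) lies 19 mm behind it; z points along the fingers, y is the line along which they close (so a half turn about z gives the same grasp; the last joint's range is limited). The gripper opens to 85 mm and grips with 20 to 120 N. Pads are 22 mm wide; open, the fingers measure 114 mm over their backs; the gripper's body (76 mm by 85 mm) begins 54 mm behind the grasp point. The pads swing forward as they close: fully open they stand 13 mm farther back than shut.
Start: joints at [-1.2, 0.314, -0.047, 1.21, 0, 1.571], TCP at [0.217, -0.559, 0.231] pointing down, gripper open.
Joint ranges: [-2.67, 2.67], [-0.69, 1.73], [-1.03, 1.25], [-2.08, 2.16], [-1.42, 1.45], [-3.14, 3.14]. Speed limits (rad/s): [2.39, 2.39, 3.01, 3.14, 3.14, 3.14].

## Interface

Orientations are given as a rotation vector (axis times angle).
In Python, from cell import status, imaging, order gives the robot as it stands.
- The arm moves only by the shell command python3 -m jog 'ROWS' [FORCE]. ROWS is JSON, a list of rows, each a list of 3 entries, a list of its own where there are three numbers: the opening, from 0 (shut) to 1 (fully open), then the shift along the tool's x, y, z in mm, then the turn about the tool's z in degrees. In form: [[grip, [x, y, z], turn], ...]. A call has exactly 8 rows; each row shifts and turns the commanded pose from where the row before left it, along the tool's axes as they then stand; what a row does not reach is not made up. A row lasts 1/12 s, in which the tool goes at most 41.7 mm and 7.16 degrees, less where a joint would pass 70% of its speed; a pose out of reach is approached as far as the arm can. A call is refused whole if a number of a shift passes 41.7 or a number of a turn 7.16, either way. A call with a gripper value outside its range is refused whole. The fingers move at their own pace and stop on an object; FORCE is the grip in N (left out, the last holds). Time passes only in rows, so rows that do not move let the fingers close, or fill a call up. It gives the time, the measured TCP pose, the force, the opening and the grip force at its end, in the units of the state.
- status.get_obs(): the state, without advancing time (a new reading comes with each control period).
- imaging.snapshot(name): name is "side" or "top"; returns a dict with "image" (400x640x3 uint8, red, green, blue), "K" (3x3 intrinsics, pixels), "world_to_cam" (4x4, takes a point from world to camera coordinates). Camera axes: x right, y up, looking along -z (the intrinsics and any distortion apply to the point x, -y, -z); pixel columns grow to the right and rows downward; lengths in m; the calibration is good to about 2 mm. A picture is of the moment at which its call begins. There is no depth.
- order.job_done(): hands the job in; it is judged then, once.
The state is a dict: "t": time; "joints": joint angles; "qd": joint speeds; "tau": joint torques, N m; "ee_pos": TCP position; "tool_rot": TCP orientation; "wrist_force": force on the tool from outside, world axes, zero at the start; "ft_torque": the same for the moment, N m; "opening": finger opening in m; "grip_force": force on a finger pad.
Only numpy, scipy, OpenCV 4.12 (cv2) and the standard library are available. Lean on these libraries where they do the work, as an engineer would, in place of code of your own. Each camera call takes 0.05 s, during which the arm holds its last target. There are 200 camera calls.

## Task

The loose lid lying on the hobby desk belongs to the wide parts tub, not the narrow one. Put it on the wide tub and press it down until all four clips have snapped over its edge and it sits level and fully home on the rim. Leave the tub upright where it stands, and do not knock or shift the narrow tub, the toy robot, the tape roll or the pen pot.

Things in the scene. Friction and masses are not known exactly. Their poses are not given: they have to be found in the camera images.
- wide_tub: Open round white plastic tub, loose, about 0.8 kg with the toy parts in it: outside diameter 114 mm, height 80 mm, wall 4 mm (mouth 106 mm). Stands on a black mat 3 mm thick. Origin: centre of its underside; z up. Four grey sprung clips outside, at its +x, +y, -x, -y sides (26 mm wide, out to 66 mm from the axis, up to 21 mm above the rim)
- wide_rim (a point): Centre of the wide tub's mouth, at rim height (80 mm above its origin). Each clip is a ramp leaning inwards; its nose, 54.5 mm from the axis and 7 mm above the rim, is pushed outwards by the lid's edge and springs back over it. Pressing the lid home past all four takes about 8 to 14 N straight down at its middle
- lid: Loose round grey plastic lid, about 80 g, lying right way up on the mat. Origin: centre of its underside; z up. Plug below: 22 mm high, diameter 90 mm at the bottom widening over 9 mm to 101 mm. Flange: diameter 116 mm, 22 to 28 mm above the origin. Round knob on top: diameter 32 mm, 28 to 58 mm above the origin
- lid_knob (a point): Centre of the flat top of the lid's knob, 58 mm above the lid's origin. Seated, the flange lies on the rim and the lid's origin is 58 mm above the wide tub's origin; merely laid on the clips it stays up to 15 mm higher. The lid's turn about z does not matter
- narrow_tub: Open round white plastic tub, loose, a bystander: outside diameter 80 mm, height 80 mm, with four small grey tabs up to 98 mm. Origin: centre of its underside
- toy_robot: Standing red and white toy robot figure, a bystander: about 90 mm wide (y), 45 mm deep (x), 139 mm tall. Origin: centre of its underside, z up
- tape_roll: Roll of yellow tape lying flat, a bystander: diameter 84 mm, 22 mm high. Origin: centre of its underside
- pen_pot: Round wooden pot with pens, a bystander: diameter 72 mm, 95 mm high, pens to 160 mm. Origin: centre of its underside, z up
Mind the look-alikes: they are no part of the job. What is shaped like the wide_tub but pink or red is not meant.

How it is judged:
By the outcome, as a careful person would: the job done as asked, in the order asked, and still so for the second after the job is handed in, with the robot touching nothing.
It also fails if it takes over 45 s, if anything falls off the work surface, if the arm or the gripper's body presses on something with over 40 N, if the wrist force passes 120 N, or if a joint passes its speed limit or range.

## Working session

There is one attempt and no reset: what is moved stays moved. The work goes in short steps, Python scripts to look and compute and a shell command to move; the robot and the scene stay as the last step left them, time stands still between calls to the robot, and variables do not carry over. Pictures are saved under pics/ and viewed, at most 10 in all, crops included, and the job is handed in when it is done.

```bash
mkdir -p pics; ls
python3 - <<'E'
from cell import status, imaging
import cv2,numpy as np
for n in ("side","top"):
    s=imaging.snapshot(n); cv2.imwrite(f"pics/{n}0.png",s["image"][:,:,::-1]); np.savez(f"{n}0.npz",**s); print(n,s["K"].tolist(),np.round(s["world_to_cam"],3).tolist(),s.keys())
print(status.get_obs())
E
```

```text
pics
side [[466.93523253709935, 0.0, 325.40163090879906], [0.0, 466.93523253709935, 195.09075675190786], [0.0, 0.0, 1.0]] [[-0.979, -0.204, -0.008, 0.526], [0.102, -0.525, 0.845, -0.116], [-0.177, 0.827, 0.534, -1.644], [0.0, 0.0, 0.0, 1.0]] dict_keys(['image', 'K', 'world_to_cam'])
top [[377.7532125271304, 0.0, 324.1095667939538], [0.0, 377.7532125271304, 203.40471673544303], [0.0, 0.0, 1.0]] [[-0.013, -1.0, -0.006, 0.014], [0.997, -0.014, 0.081, -0.517], [-0.081, -0.005, 0.997, -1.091], [0.0, 0.0, 0.0, 1.0]] dict_keys(['image', 'K', 'world_to_cam'])
{'t': 0.1, 'joints': array([-1.19999523e+00,  3.14176421e-01, -4.79839736e-02,  1.21019275e+00,
        7.43052630e-06,  1.57080194e+00]), 'qd': array([-0.0004864 , -0.00048918,  0.00309254, -0.00019146, -0.00091721,
       -0.00146553]), 'tau': array([ 2.14295674e-04, -5.40765667e+01,  3.40541875e+01,  1.11652949e-02,
       -4.08908568e-05, -1.71176379e-05]), 'ee_pos': array([ 0.21723069, -0.55873559,  0.23050598]), 'tool_rot': array([-3.08624992e+00, -5.78830919e-01,  4.39113787e-04]), 'wrist_force': array([ 0.11570718, -0.30319708, -0.05469803]), 'ft_torque': array([ 0.03256102, -0.01232713,  0.04285384]), 'grip_force': 0.0, 'opening': 0.08553944315564668}
```

View pics/side0.png

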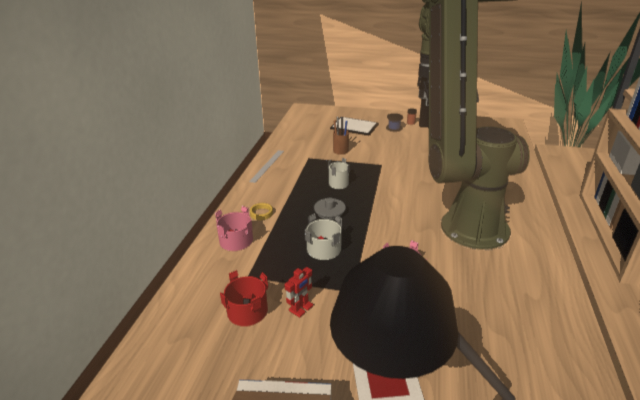

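View pics/top0.png

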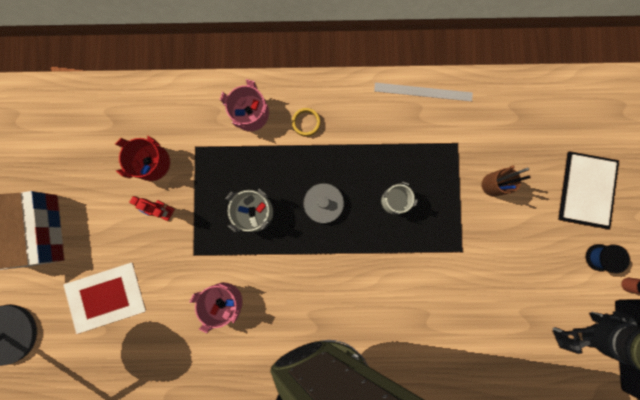

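The top view shows these candidates:
- **Tubs:** white wide tub (250,211), white narrow tub (399,199), pink tubs (246,106) and (217,306), red tub (143,158).
- **Lid:** grey disc with knob at (323,203).

The white tub at (250,211) fits: it is wide, has four clips and stands on the mat. I'll confirm that in a crop and measure.

```bash
cat > h.py <<'E'
import numpy as np, cv2
from cell import status, imaging
def ray(s,u,v):
    W=s["world_to_cam"];R=W[:3,:3];c=-R.T@W[:3,3]
    d=np.linalg.inv(s["K"])@[u,v,1.]; return c,R.T@(d*[1,-1,-1])
def onz(s,u,v,z):
    c,d=ray(s,u,v); return c+d*(z-c[2])/d[2]
def proj(s,p):
    q=s["world_to_cam"][:3]@np.append(p,1.); q=s["K"]@(q*[1,-1,-1]); return q[:2]/q[2]
E
python3 - <<'E'
from h import *
t=dict(np.load("top0.npz"));s=dict(np.load("side0.npz"))
a=cv2.resize(t["image"][150:260,190:450],None,fx=3,fy=3,interpolation=cv2.INTER_CUBIC)
b=cv2.resize(s["image"][150:270,270:400],None,fx=2,fy=2,interpolation=cv2.INTER_CUBIC)
o=np.zeros((a.shape[0]+b.shape[0],780,3),np.uint8);o[:330]=a;o[330:,:260]=b
cv2.imwrite("pics/crop.png",o[:,:,::-1])
for n,S,box,z in (("wide",t,(205,175,300,250),.083),("lid",t,(300,175,350,230),.031),("nar",t,(375,178,430,220),.083)):
    x0,y0,x1,y1=box;g=S["image"][y0:y1,x0:x1].max(2)
    m=(g>60).astype(np.uint8)
    c=max(cv2.findContours(m,0,1)[0],key=cv2.contourArea)
    P=np.array([onz(S,x0+p[0],y0+p[1],z)[:2] for p in c[:,0]],np.float32)
    (cx,cy),r=cv2.minEnclosingCircle(P); e=cv2.fitEllipse(P)
    print(n,c[:,0].min(0)+box[:2],c[:,0].max(0)+box[:2],"circ",cx,cy,r,"ell",e)
E
```

```text
wide [227 189] [271 231] circ 0.49677008390426636 0.22038277983665466 0.06856729835271835 ell ((0.49556565284729004, 0.21617668867111206), (0.11809305846691132, 0.12682950496673584), 26.398574829101562)
lid [303 183] [343 222] circ 0.5184528827667236 0.009869847446680069 0.05912737548351288 ell ((0.5191248059272766, 0.009663635864853859), (0.11477880924940109, 0.1157306656241417), 5.406825065612793)
nar [381 182] [416 213] circ 0.5243054628372192 -0.1998146027326584 0.050868961960077286 ell ((0.5241196155548096, -0.2000015377998352), (0.08272257447242737, 0.09811197966337204), 23.292695999145508)
```

View pics/crop.png

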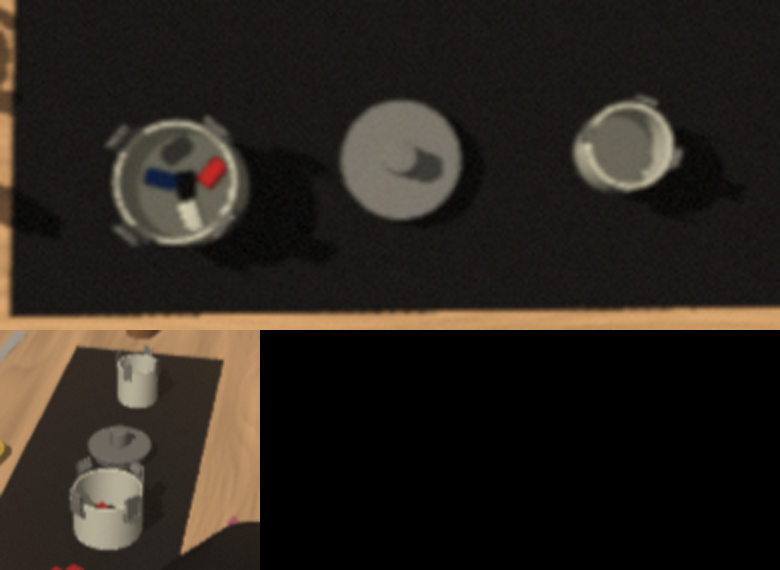

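The crop confirms it. The wide white tub is at top (249,210), with clips on its diagonals. The lid's flange is centred near (323.5,203) and the narrow tub is at (399,199). Next I'll refine the rim and lid positions in both views.

Run:
```python
from h import *
from scipy.optimize import least_squares
t=dict(np.load("top0.npz"));s=dict(np.load("side0.npz"))
def circ(P,r0):
    keep=np.ones(len(P),bool); x=np.array([*np.median(P,0),r0])
    for _ in range(6):
        f=lambda x:np.hypot(*(P[keep]-x[:2]).T)-x[2]
        x=least_squares(f,x,loss="soft_l1",f_scale=.001).x
        keep=abs(np.hypot(*(P-x[:2]).T)-x[2])<.004
    return x,keep.sum(),len(P)
def run(n,S,box,z,th,r0):
    x0,y0,x1,y1=box;F=4
    g=cv2.resize(S["image"][y0:y1,x0:x1].max(2),None,fx=F,fy=F,interpolation=cv2.INTER_CUBIC)
    c=max(cv2.findContours((g>th).astype(np.uint8),0,1)[0],key=cv2.contourArea)[:,0]
    P=np.array([onz(S,x0+(p[0]+.5)/F-.5,y0+(p[1]+.5)/F-.5,z)[:2] for p in c])
    print(n,th,circ(P,r0))
for th in (110,130,150): run("wide top",t,(205,175,300,250),.083,th,.057)
for th in (60,75,90): run("lid top",t,(300,175,350,230),.031,th,.058)
for th in (60,75,90): run("lid side",s,(310,195,350,216),.031,th,.058)
for th in (110,130,150): run("wide side",s,(300,215,345,262),.083,th,.057)
# knob: bright top-disc in top view / side view
for S,b in((t,(305,185,342,222)),(s,(318,192,346,222))):
    print(S["image"][b[1]:b[3]:2,b[0]:b[2]:2].max(2))
for p in ((.519,.0097,.061),(.519,.0097,.031)): print(proj(t,p),proj(s,p))
```

```text
wide top 110 (array([0.49749948, 0.22177873, 0.05169892]), np.int64(299), 740)
wide top 130 (array([0.4992896 , 0.17716962, 0.01722965]), np.int64(124), 306)
wide top 150 (array([0.46541823, 0.20203403, 0.01232716]), np.int64(82), 100)
lid top 60 (array([0.51900865, 0.0097201 , 0.05855215]), np.int64(457), 457)
lid top 75 (array([0.51896069, 0.00965094, 0.05758091]), np.int64(455), 455)
lid top 90 (array([0.51887841, 0.00963218, 0.05653185]), np.int64(443), 443)
lid side 60 (array([0.52080609, 0.0080323 , 0.0601933 ]), np.int64(256), 309)
lid side 75 (array([0.5203046 , 0.00977577, 0.05852591]), np.int64(262), 298)
lid side 90 (array([0.52016872, 0.01117317, 0.05682576]), np.int64(263), 287)
wide side 110 (array([0.48295104, 0.25092447, 0.07639984]), np.int64(73), 633)
wide side 130 (array([0.48601205, 0.24772343, 0.07779516]), np.int64(64), 581)
wide side 150 (array([0.44448224, 0.28336762, 0.07861379]), np.int64(77), 540)
[[ 27  27  24  29  54  88 111 119 121 124 122 119 112  92  50  29  25  27
   25]
 [ 27  23  29  70 115 123 123 122 124 122 120 120 123 121 112  80  31  25
   27]

[... 1675 characters left out ...]
107 109 109 106 103 114 109  91  65  72 107 109  95  50]
 [109 109 109 105 102 108 100  79  61  84 107 109 109  86]
 [109 108 109 106 101 106  98  77  67 106 109 109 109 103]
 [109 109 109 109 106 104  96  94 106 109 109 109 109 102]
 [110 109 110 110 109 108 108 109 109 109 108 110 109  75]
 [110 109 110 109 109 109 109 109 108 109 109 106  85  40]
 [ 90 105 112 112 109 110 109 109 110 105  98  72  44  36]
 [ 56  86  89  98  93 101  98  89  86 102  94  57  37  42]
 [ 53  66  85  98  98  90  88  73  73 122 120 102  50  45]
 [134 175 178 178 187 186 151 139  75 105 121  88  53  44]]
[322.95956644 201.783489  ] [329.555868   199.61258654]
[323.0516733  202.66460426] [329.58468606 206.48776411]
```

```bash
cat >> h.py <<'E'
from scipy.optimize import least_squares
def ridge(S,c,z,r0,r1,mode="max"):
    """circle through brightest (or edge) points at radii r0..r1 about c in plane z"""
    g=S["image"].max(2).astype(np.float32); rr=np.arange(r0,r1,.0005); out=None
    for _ in range(8):
        P=[]
        for a in np.radians(np.arange(0,360,4)):
            p=np.array([proj(S,(c[0]+r*np.cos(a),c[1]+r*np.sin(a),z)) for r in rr],np.float32)
            v=cv2.remap(g,p[None,:,0].copy(),p[None,:,1].copy(),cv2.INTER_CUBIC)[0]
            i=v.argmax() if mode=="max" else (-np.gradient(v)).argmax()
            if 0<i<len(rr)-1: P.append([c[0]+rr[i]*np.cos(a),c[1]+rr[i]*np.sin(a)])
        P=np.array(P)
        x=least_squares(lambda x:np.hypot(*(P-x[:2]).T)-x[2],[*c,(r0+r1)/2],loss="soft_l1",f_scale=.001).x
        c=x[:2]
    d=abs(np.hypot(*(P-x[:2]).T)-x[2])
    return np.round(x,4),len(P),np.median(d).round(5)
E
python3 - <<'E'
from h import *
t=dict(np.load("top0.npz"));s=dict(np.load("side0.npz"))
for c in ((.4975,.2218),(.4956,.2162),(.502,.214)):
    print("top",ridge(t,c,.083,.047,.063),ridge(t,c,.083,.050,.064,"edge"))
    print("side",ridge(s,c,.083,.047,.063),ridge(s,c,.083,.05,.064,"edge"))
for S in (t,s): print("lid",ridge(S,(.519,.0097),.031,.05,.066,"edge"))
for S,T in ((t,"top"),(s,"side")): print(T,[proj(S,(.4975+.055*a,.217+.055*b,.083)).round(1).tolist() for a,b in ((1,0),(-1,0),(0,1),(0,-1))])
E
```

```text
top (array([0.4965, 0.2183, 0.0542]), 90, np.float64(0.00034)) (array([0.4964, 0.2183, 0.0576]), 87, np.float64(0.00061))
side (array([0.4979, 0.2231, 0.0546]), 71, np.float64(0.00088)) (array([0.4987, 0.2206, 0.059 ]), 81, np.float64(0.00106))
top (array([0.4965, 0.2182, 0.0541]), 90, np.float64(0.00036)) (array([0.4963, 0.2185, 0.0575]), 86, np.float64(0.00065))
side (array([0.4978, 0.2231, 0.0546]), 71, np.float64(0.00076)) (array([0.4986, 0.2207, 0.0588]), 81, np.float64(0.001))
top (array([0.4965, 0.2183, 0.0541]), 90, np.float64(0.00035)) (array([0.4963, 0.2184, 0.0575]), 87, np.float64(0.00055))
side (array([0.4978, 0.2232, 0.0546]), 71, np.float64(0.00087)) (array([0.4983, 0.2204, 0.0589]), 80, np.float64(0.00104))
lid (array([0.519 , 0.0094, 0.0584]), 90, np.float64(0.00062))
lid (array([0.52  , 0.0115, 0.0596]), 89, np.float64(0.00141))
top [[248.4, 190.2], [248.3, 229.7], [228.6, 210.1], [268.2, 209.6]]
side [[306.9, 226.8], [340.2, 230.7], [319.8, 239.0], [326.9, 219.1]]
```

```bash
cat >> h.py <<'E'
from scipy.spatial.transform import Rotation as Ro
def need(x,y,z):
    o=status.get_obs();R=Ro.from_rotvec(o["tool_rot"]).as_matrix();p=o["ee_pos"]
    print("t",round(o["t"],2),"p",p.round(4),"Rx",R[:,0].round(3),"Rz",R[:,2].round(3),"need tool mm",(R.T@(np.array([x,y,z])-p)*1000).round(1),"F",o["wrist_force"].round(1),"j6",o["joints"][5].round(2),"open",o["opening"].round(4),"grip",round(o["grip_force"],1))
E
python3 -c "
from h import *
need(.519,.0096,.12)"
```

```text
Traceback (most recent call last):
  File "h.py", line 29, in need
    print("t",round(o["t"],2),"p",p.round(4),"Rx",R[:,0].round(3),"Rz",R[:,2].round(3),"need tool mm",(R.T@(np.array([x,y,z])-p)*1000).round(1),"F",o["wrist_force"].round(1),"j6",o["joints"][5].round(2),"open",o["opening"].round(4),"grip",round(o["grip_force"],1))
                                                                                                                                                                                                                  ^^^^^^^^^^^^^^^^^^
AttributeError: 'float' object has no attribute 'round'
```

```bash
sed -i 's/o\["joints"\]\[5\].round(2)/round(float(o["joints"][5]),2)/; s/o\["opening"\].round(4)/round(float(o["opening"]),4)/' h.py
python3 -m jog '[[1,[29,-4,0],-2.9],[1,[29,-4,0],-2.9],[1,[29,-4,0],-2.9],[1,[29,-4,0],-2.9],[1,[29,-4,0],-2.9],[1,[29,-4,0],-2.9],[1,[29,-4,0],-2.9],[1,[29,-4,0],-2.9]]' 80
python3 -m jog '[[1,[29,-4,0],-2.9],[1,[29,-4,0],-2.9],[1,[29,-4,0],-2.9],[1,[29,-4,0],-2.9],[1,[29,-4,0],-2.9],[1,[29,-4,0],-2.9],[1,[29,-4,0],-2.9],[1,[29,-4,0],-2.9]]'
python3 -c "
from h import *
need(.519,.0096,.12)"
```

```text
t: 0.77
ee_pos: [0.3984, -0.4109, 0.2308]
tool_rot: [-2.906, -1.192, 0.0]
wrist_force: [0.4, -0.4, 0.7]
opening: 0.0851
grip_force: 0.0
t: 1.43
ee_pos: [0.5054, -0.2044, 0.2309]
tool_rot: [-2.607, -1.752, 0.001]
wrist_force: [0.1, 0.0, -0.6]
opening: 0.0852
grip_force: 0.0
t 1.43 p [ 0.5054 -0.2044  0.2309] Rx [0.378 0.926 0.   ] Rz [-0.001  0.    -1.   ] need tool mm [203.2 -68.3 110.9] F [ 0.1  0.  -0.6] j6 1.57 open 0.0852 grip 0.0
```

```bash
python3 -m jog '[[1,[29,-9.5,0],0],[1,[29,-9.5,0],0],[1,[29,-9.5,0],0],[1,[29,-9.5,0],0],[1,[29,-9.5,10],0],[1,[29,-10,20],0],[1,[24,-8,20],0],[0.7,[0,0,10],0]]'
python3 -m jog '[[0.7,[0,0,20],0],[0.7,[0,0,10],0],[0.7,[0,0,0],0],[0.7,[0,0,0],0],[0.7,[0,0,0],0],[0.7,[0,0,0],0],[0.7,[0,0,0],0],[0.7,[0,0,0],0]]'
python3 -c "
from h import *
need(.519,.0096,.035)"
```

```text
t: 2.1
ee_pos: [0.5186, 0.0061, 0.1689]
tool_rot: [-2.603, -1.753, 0.002]
wrist_force: [-0.4, 0.0, -0.9]
opening: 0.0753
grip_force: 0.0
t: 2.77
ee_pos: [0.5204, 0.002, 0.1421]
tool_rot: [2.61, 1.748, 0.002]
wrist_force: [0.1, 0.3, -0.6]
opening: 0.0599
grip_force: 0.0
t 2.77 p [0.5204 0.002  0.1421] Rx [0.381 0.925 0.   ] Rz [ 0.001 -0.    -1.   ] need tool mm [  6.4  -4.4 107.1] F [ 0.1  0.3 -0.6] j6 1.97 open 0.0599 grip 0.0
```

```bash
python3 -m jog '[[0.7,[3.2,-2.2,5],0],[0.7,[3.2,-2.2,10],0],[0.7,[0,0,15],0],[0.7,[0,0,15],0],[0.7,[0,0,10],0],[0.7,[0,0,5],0],[0.7,[0,0,0],0],[0.7,[0,0,0],0]]'
python3 - <<'E'
from h import *
need(.519,.0096,.035)
o=[]
for n,(u,v) in (("top",(323,202)),("side",(330,203))):
    s=imaging.snapshot(n); o.append(cv2.resize(s["image"][v-50:v+50,u-50:u+50],None,fx=4,fy=4,interpolation=cv2.INTER_CUBIC))
cv2.imwrite("pics/g1.png",np.hstack(o)[:,:,::-1])
E
```

```text
t: 3.43
ee_pos: [0.5181, 0.0099, 0.0811]
tool_rot: [-2.61, -1.749, 0.001]
wrist_force: [-0.0, -0.0, -0.0]
opening: 0.0601
grip_force: 0.0
t 3.43 p [0.5181 0.0099 0.0811] Rx [ 0.38   0.925 -0.   ] Rz [-0.001  0.    -1.   ] need tool mm [ 0.   1.  46.1] F [-0. -0. -0.] j6 1.98 open 0.0601 grip 0.0
```

View pics/g1.png

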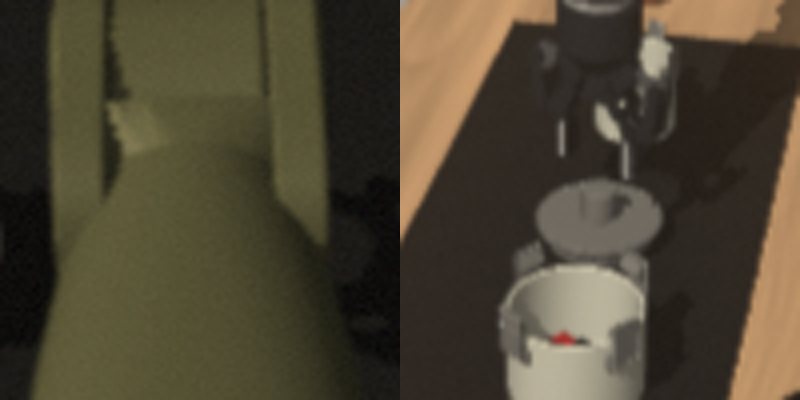

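The side view shows the open fingertips at crop (561,155) and (627,178), straddling the knob at (600,195). The top view is blocked by the arm. I'll descend and grip.

```bash
python3 -m jog '[[0.7,[0,1,10],0],[0.7,[0,0,15],0],[0.7,[0,0,11],0],[0.7,[0,0,7],0],[0.7,[0,0,2],0],[0.7,[0,0,0],0],[0.7,[0,0,0],0],[0.2,[0,0,0],0]]'
python3 -m jog '[[0,[0,0,0],0],[0,[0,0,0],0],[0,[0,0,0],0],[0,[0,0,0],0],[0,[0,0,0],0],[0,[0,0,0],0],[0,[0,0,0],0],[0,[0,0,0],0]]' 80
python3 -c "
from h import *
need(.519,.0096,.035)"
```

```text
t: 4.2
ee_pos: [0.5197, 0.0095, 0.0368]
tool_rot: [2.609, 1.748, 0.001]
wrist_force: [0.4, -0.8, 0.7]
opening: 0.0487
grip_force: 0.0
t: 4.87
ee_pos: [0.5199, 0.0095, 0.0373]
tool_rot: [2.609, 1.748, 0.002]
wrist_force: [-1.4, -0.5, 5.9]
opening: 0.0295
grip_force: 79.3
t 4.87 p [0.5199 0.0095 0.0373] Rx [0.38  0.925 0.001] Rz [ 0.002  0.    -1.   ] need tool mm [-0.2 -0.9  2.3] F [-1.4 -0.5  5.9] j6 1.98 open 0.0295 grip 79.3
```

```bash
python3 -m jog '[[0,[0,0,-5],0],[0,[0,0,-10],0],[0,[0,0,-20],0],[0,[0,0,-30],0],[0,[0,0,-30],0],[0,[0,0,-30],0],[0,[0,0,-15],0],[0,[0,0,-5],0]]'
python3 -m jog '[[0,[0,0,0],0],[0,[0,0,0],0],[0,[0,0,0],0],[0,[0,0,0],0],[0,[0,0,0],0],[0,[0,0,0],0],[0,[0,0,0],0],[0,[0,0,0],0]]'
python3 - <<'E'
from h import *
need(.4965,.2183,.175)
o=[]
for n,(u,v) in (("top",(270,202)),("side",(330,203))):
    s=imaging.snapshot(n); o.append(cv2.resize(s["image"][v-75:v+75,u-65:u+65],None,fx=3,fy=3,interpolation=cv2.INTER_CUBIC)); np.savez(n+"1.npz",**s)
cv2.imwrite("pics/g2.png",np.hstack(o)[:,:,::-1])
E
```

```text
t: 5.53
ee_pos: [0.5213, 0.0095, 0.1854]
tool_rot: [2.607, 1.747, 0.008]
wrist_force: [-0.1, -0.8, 0.0]
opening: 0.0296
grip_force: 79.1
t: 6.2
ee_pos: [0.5191, 0.0094, 0.181]
tool_rot: [-2.61, -1.748, 0.001]
wrist_force: [0.1, -0.2, -0.9]
opening: 0.0302
grip_force: 79.1
t 6.2 p [0.5191 0.0094 0.181 ] Rx [ 0.38   0.925 -0.   ] Rz [-0. -0. -1.] need tool mm [ 184.6 -100.3    6. ] F [ 0.1 -0.2 -0.9] j6 1.98 open 0.0302 grip 79.1
```

View pics/g2.png

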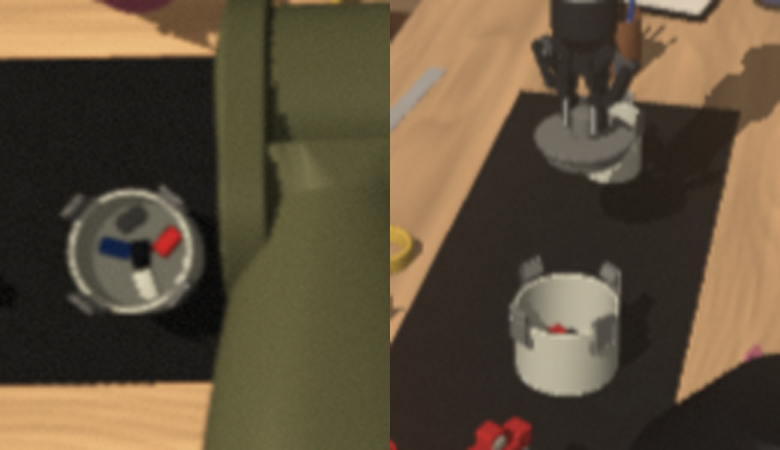

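The lid is held at side-crop (585,140), but its flange looks tilted, with the right side lower. I'll measure that.

Run:
```python
from h import *
s=dict(np.load("side1.npz"));x0,y0,x1,y1=308,155,352,190
im=s["image"]
print(proj(s,(.5191,.0094,.181)), proj(s,(.5191,.0094,.175)))
cv2.imwrite("pics/g3.png",cv2.resize(im[y0-35:y1,x0-10:x1+10],None,fx=8,fy=8,interpolation=cv2.INTER_CUBIC)[:,:,::-1])
R=Ro.from_rotvec(status.get_obs()["tool_rot"]).as_matrix()
# level discs for comparison
for z in (.170,.175,.18):
    print(z,[proj(s,(.5191+.058*np.cos(a),.0094+.058*np.sin(a),z)).round(1).tolist() for a in np.radians(np.arange(0,360,45))])
```

```text
[329.42375474 170.71654263] [329.43004784 172.21275607]
0.17 [[313.3, 171.9], [315.4, 178.1], [326.1, 181.7], [338.8, 180.4], [345.8, 175.0], [343.0, 168.9], [332.6, 165.6], [320.5, 166.8]]
0.175 [[313.3, 170.7], [315.4, 176.9], [326.1, 180.5], [338.8, 179.2], [345.8, 173.8], [343.0, 167.7], [332.6, 164.4], [320.5, 165.6]]
0.18 [[313.3, 169.4], [315.4, 175.6], [326.1, 179.2], [338.9, 177.9], [345.8, 172.5], [343.0, 166.5], [332.6, 163.2], [320.5, 164.4]]
```

View pics/g3.png

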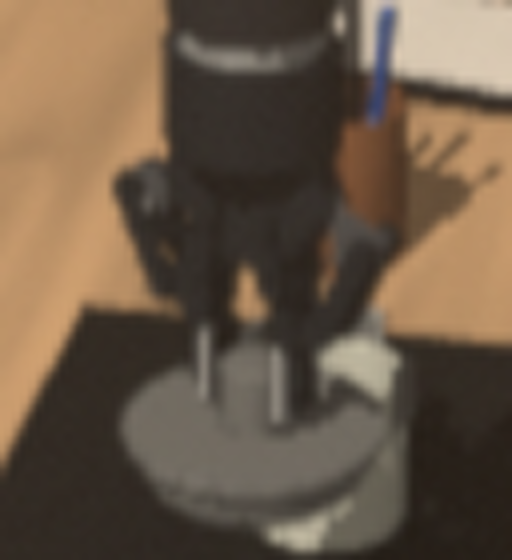

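```bash
python3 -m jog '[[0,[10,-5,0],0],[0,[20,-11,0],0],[0,[30,-16,0],0],[0,[30,-17,0],0],[0,[30,-17,0],0],[0,[30,-16,0],0],[0,[22,-12,0],0],[0,[12,-6,0],0]]'
python3 -m jog '[[0,[0,0,0],0],[0,[0,0,0],0],[0,[0,0,0],0],[0,[0,0,0],0],[0,[0,0,0],0],[0,[0,0,0],0],[0,[0,0,0],0],[0,[0,0,0],0]]'
python3 - <<'E'
from h import *
need(.4965,.2183,.12)
s=imaging.snapshot("side"); u,v=324,200
p=status.get_obs()["ee_pos"]
im=cv2.resize(s["image"][v-50:v+60,u-60:u+60],None,fx=5,fy=5,interpolation=cv2.INTER_CUBIC)
# level flange-top outline expected (3 mm below fingertip TCP)
q=np.array([proj(s,(p[0]+.058*np.cos(a),p[1]+.058*np.sin(a),p[2]-.006)) for a in np.radians(np.arange(0,360,10))])
for w in q: cv2.circle(im,(int((w[0]-u+60.5)*5),int((w[1]-v+50.5)*5)),2,(255,0,0),-1)
cv2.imwrite("pics/g4.png",im[:,:,::-1])
E
```

```text
t: 6.97
ee_pos: [0.4958, 0.2212, 0.1814]
tool_rot: [-2.606, -1.752, -0.001]
wrist_force: [-0.1, -0.6, -0.8]
opening: 0.0294
grip_force: 79.1
t: 7.63
ee_pos: [0.4968, 0.2172, 0.1814]
tool_rot: [2.611, 1.748, 0.0]
wrist_force: [0.3, 0.6, -0.2]
opening: 0.0297
grip_force: 79.1
t 7.63 p [0.4968 0.2172 0.1814] Rx [0.381 0.925 0.   ] Rz [ 0. -0. -1.] need tool mm [ 0.9 -0.7 61.4] F [ 0.3  0.6 -0.2] j6 2.37 open 0.0297 grip 79.1
```

View pics/g4.png

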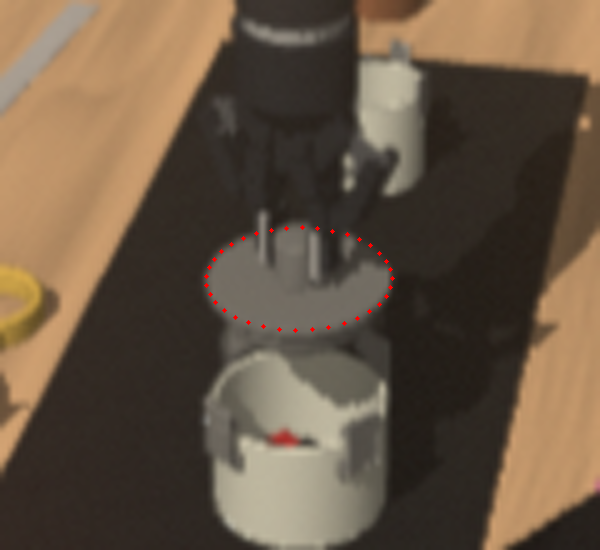

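The flange outline at (300,278) in the crop matches the level prediction, so the lid is level and centred above the tub. I'll lower it.

```bash
python3 -m jog '[[0,[0.9,-0.7,0],0],[0,[0,0,5],0],[0,[0,0,10],0],[0,[0,0,15],0],[0,[0,0,15],0],[0,[0,0,8],0],[0,[0,0,4],0],[0,[0,0,0],0]]' 110
python3 -m jog '[[0,[0,0,0],0],[0,[0,0,0],0],[0,[0,0,0],0],[0,[0,0,0],0],[0,[0,0,0],0],[0,[0,0,0],0],[0,[0,0,0],0],[0,[0,0,0],0]]'
python3 -c "
from h import *
need(.4965,.2183,.095)"
```

```text
t: 8.35
ee_pos: [0.4955, 0.2184, 0.123]
tool_rot: [-2.609, -1.749, 0.003]
wrist_force: [0.2, -0.3, -0.1]
opening: 0.0289
grip_force: 108.7
t: 9.02
ee_pos: [0.4964, 0.2188, 0.1244]
tool_rot: [2.61, 1.749, 0.0]
wrist_force: [-0.4, -0.2, -1.2]
opening: 0.0287
grip_force: 108.7
t 9.02 p [0.4964 0.2188 0.1244] Rx [0.38  0.925 0.   ] Rz [ 0.  0. -1.] need tool mm [-0.4  0.3 29.4] F [-0.4 -0.2 -1.2] j6 2.38 open 0.0287 grip 108.7
```

Now down at a moderate pace until contact, then press.

```bash
python3 -m jog '[[0,[0,0,2],0],[0,[0,0,3],0],[0,[0,0,3],0],[0,[0,0,3],0],[0,[0,0,3],0],[0,[0,0,2],0],[0,[0,0,0],0],[0,[0,0,0],0]]'
python3 -m jog '[[0,[0,0,2],0],[0,[0,0,2],0],[0,[0,0,2],0],[0,[0,0,0],0],[0,[0,0,0],0],[0,[0,0,0],0],[0,[0,0,0],0],[0,[0,0,0],0]]'
```

```text
t: 9.68
ee_pos: [0.4963, 0.2187, 0.1082]
tool_rot: [-2.61, -1.749, 0.0]
wrist_force: [1.0, 0.7, -0.4]
opening: 0.0287
grip_force: 108.9
t: 10.35
ee_pos: [0.4964, 0.2187, 0.1022]
tool_rot: [2.61, 1.749, -0.0]
wrist_force: [1.8, 0.3, -1.3]
opening: 0.0291
grip_force: 108.9
```

```bash
python3 -m jog '[[0,[0,0,1],0],[0,[0,0,1],0],[0,[0,0,1],0],[0,[0,0,1],0],[0,[0,0,0],0],[0,[0,0,0],0],[0,[0,0,0],0],[0,[0,0,0],0]]'
python3 -m jog '[[0,[0,0,1],0],[0,[0,0,1],0],[0,[0,0,1],0],[0,[0,0,1],0],[0,[0,0,0],0],[0,[0,0,0],0],[0,[0,0,0],0],[0,[0,0,0],0]]'
python3 - <<'E'
from h import *
need(.4965,.2183,.095)
s=imaging.snapshot("side"); u,v=324,215
im=cv2.resize(s["image"][v-50:v+55,u-60:u+60],None,fx=5,fy=5,interpolation=cv2.INTER_CUBIC)
cv2.imwrite("pics/g5.png",im[:,:,::-1])
E
```

```text
t: 11.02
ee_pos: [0.496, 0.2186, 0.0979]
tool_rot: [-2.61, -1.749, 0.001]
wrist_force: [0.2, 1.3, -4.7]
opening: 0.0287
grip_force: 109.2
t: 11.68
ee_pos: [0.4965, 0.2188, 0.0954]
tool_rot: [2.61, 1.749, 0.001]
wrist_force: [-3.2, -1.2, 8.3]
opening: 0.0289
grip_force: 110.6
t 11.68 p [0.4965 0.2188 0.0954] Rx [0.38  0.925 0.001] Rz [ 0.001  0.    -1.   ] need tool mm [-0.5  0.2  0.4] F [-3.2 -1.2  8.3] j6 2.38 open 0.0289 grip 110.6
```

View pics/g5.png

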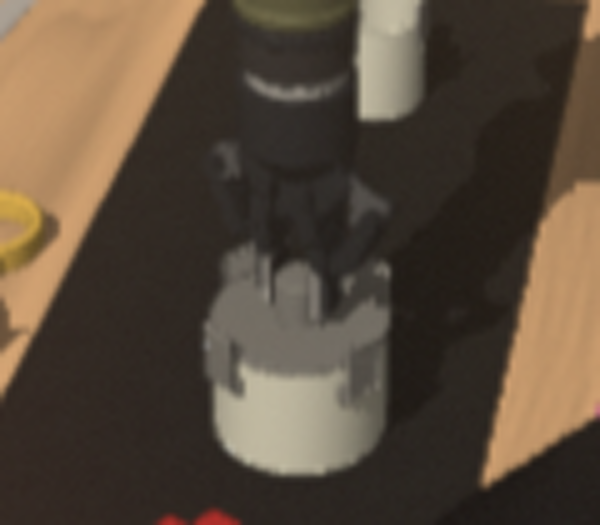

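The lid is down on the rim, with its flange at (297,320) inside the clips. The height of 0.0954 m matches the seated value. I'll press a little more to confirm it hits a hard stop.

```bash
python3 -m jog '[[0,[0,0,1],0],[0,[0,0,1],0],[0,[0,0,0],0],[0,[0,0,0],0],[0,[0,0,0],0],[0,[0,0,0],0],[0,[0,0,0],0],[0,[0,0,0],0]]'
python3 -m jog '[[0,[0,0,1],0],[0,[0,0,1],0],[0,[0,0,0],0],[0,[0,0,0],0],[0,[0,0,0],0],[0,[0,0,0],0],[0,[0,0,0],0],[0,[0,0,0],0]]'
```

```text
t: 12.4
ee_pos: [0.4965, 0.2188, 0.0953]
tool_rot: [2.61, 1.749, 0.003]
wrist_force: [-9.2, -4.1, 25.4]
opening: 0.0285
grip_force: 112.6
t: 13.07
ee_pos: [0.4966, 0.2189, 0.0952]
tool_rot: [2.61, 1.748, 0.004]
wrist_force: [-13.8, -5.5, 41.8]
opening: 0.0285
grip_force: 114.6
```

It is a hard stop at 42 N with no further travel. I'll take the load off, open partway so the fingers stay clear of the clips, and retreat.

```bash
python3 -m jog '[[0,[0,0,-1.5],0],[0,[0,0,-1.5],0],[0,[0,0,-1.3],0],[0,[0,0,0],0],[0,[0,0,0],0],[0,[0,0,0],0],[0,[0,0,0],0],[0,[0,0,0],0]]'
python3 -m jog '[[0.6,[0,0,0],0],[0.6,[0,0,0],0],[0.6,[0,0,0],0],[0.6,[0,0,0],0],[0.6,[0,0,0],0],[0.6,[0,0,0],0],[0.6,[0,0,0],0],[0.6,[0,0,0],0]]' 20
python3 -m jog '[[0.6,[0,0,-3],0],[0.6,[0,0,-6],0],[0.6,[0,0,-10],0],[0.6,[0,0,-15],0],[0.6,[0,0,-20],0],[0.6,[0,0,-20],0],[0.6,[0,0,-20],0],[0.6,[0,0,-10],0]]'
python3 -m jog '[[0.6,[-20,0,-5],0],[0.6,[-30,0,0],0],[0.6,[-40,0,0],0],[0.6,[-40,0,0],0],[0.6,[-40,0,0],0],[0.6,[-40,0,0],0],[0.6,[-40,0,0],0],[0.6,[-20,0,0],0]]'
python3 -m jog '[[0.6,[0,0,0],0],[0.6,[0,0,0],0],[0.6,[0,0,0],0],[0.6,[0,0,0],0],[0.6,[0,0,0],0],[0.6,[0,0,0],0],[0.6,[0,0,0],0],[0.6,[0,0,0],0]]'
python3 - <<'E'
from h import *
o=[]
for n,(u,v) in (("top",(255,207)),("side",(324,225))):
    s=imaging.snapshot(n); np.savez(n+"2.npz",**s)
    o.append(cv2.resize(s["image"][v-45:v+45,u-40:u+40],None,fx=5,fy=5,interpolation=cv2.INTER_CUBIC))
    c=(.4965,.2183)
    print(n,"flange top seated z=.089",ridge(s,c,.089,.05,.066,"edge"))
    d=cv2.absdiff(s["image"],np.load(n+"0.npz")["image"]).max(2)
    for k,(a,b,w,h) in dict(top=dict(robot=(125,190,55,35),tape=(288,105,36,34),nar=(378,178,42,38),pen=(480,162,45,36)),side=dict(robot=(284,264,32,52),tape=(248,202,26,18),pen=(332,118,20,37)))[n].items(): print(k,(d[b:b+h,a:a+w]>40).mean().round(3))
cv2.imwrite("pics/end.png",np.hstack(o)[:,:,::-1])
E
```

```text
t: 13.73
ee_pos: [0.4967, 0.2189, 0.0954]
tool_rot: [2.61, 1.749, 0.001]
wrist_force: [-2.7, -1.0, 9.5]
opening: 0.0288
grip_force: 110.7
t: 14.4
ee_pos: [0.4964, 0.2187, 0.0945]
tool_rot: [-2.61, -1.749, 0.0]
wrist_force: [-0.5, -0.7, 0.7]
opening: 0.0511
grip_force: 0.0
t: 15.07
ee_pos: [0.4977, 0.2193, 0.2022]
tool_rot: [2.609, 1.748, 0.006]
wrist_force: [0.5, 0.5, 0.4]
opening: 0.051
grip_force: 0.0
t: 15.73
ee_pos: [0.3916, -0.0337, 0.2039]
tool_rot: [2.611, 1.745, -0.002]
wrist_force: [0.3, 0.6, -0.4]
opening: 0.0509
grip_force: 0.0
t: 16.4
ee_pos: [0.3938, -0.0305, 0.2035]
tool_rot: [-2.609, -1.75, 0.0]
wrist_force: [0.7, 0.3, -0.2]
opening: 0.0515
grip_force: 0.0
top flange top seated z=.089 (array([0.4967, 0.2184, 0.0578]), 78, np.float64(0.00069))
robot 0.0
tape 0.0
nar 0.0
pen 0.0
side flange top seated z=.089 (array([0.4979, 0.2157, 0.0571]), 77, np.float64(0.00173))
robot 0.0
tape 0.0
pen 0.024
```

View pics/end.png

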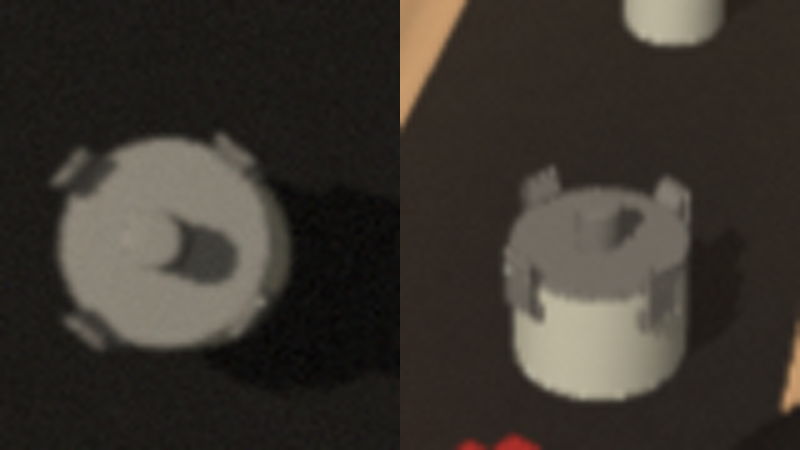

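The lid sits level and centred on the tub, with knob tops at (150,235) in the top crop and (600,215) in the side crop. All four clips stand over its edge, and the bystanders have not moved. Handing in.

```bash
python3 -c "
from cell import order
print(order.job_done())"
```

```text
the job is handed in; nothing more can be done
None
```

I put the lid on the wide white tub and pressed it to a hard stop: it looks level with all four clips over its edge, the bystanders show no movement in the images, and I handed the job in at about 16.5 s.

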